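# Put the desoldering pump away by way of the V-rest

### The arm

A 7-joint arm with a two-finger parallel gripper is mounted at the origin on the work surface; the furniture and walls round the work are solid. World frame = base frame: x ahead of the robot, y to its left, z up, the work surface at z = 0. Lengths are in m, angles in rad, forces in N, time in s.
With the tool pointing down it reaches from about 0.4 to 0.85 m from the base axis. Payload 10.4 kg.
Tool frame: the origin (TCP) lies on the centre line of the jaws, within the pads' length; the fingertips stand 11 mm ahead of it and the grasp point (between the pads) lies 8 mm behind it (manip.finger_overhang is the distance from the TCP to the fingertips, in m); z points along the fingers, y is the line along which they close (so a half turn about z gives the same grasp; the last joint's range is limited). The gripper opens to 85 mm and grips with 20 to 120 N. Pads are 22 mm wide; open, the fingers measure 114 mm over their backs; the gripper's body (76 mm by 85 mm) begins 54 mm behind the grasp point. The pads swing forward as they close: fully open they stand 13 mm farther back than shut.
Start: joints at [-0.023, 0.332, -0.065, 1.46, 0.022, 1.35, -0.088], TCP at [0.625, 0, 0.242] pointing down, gripper open.
Joint ranges: [-2.6, 2.6], [-0.5, 2.12], [-1.47, 1.34], [0.16, 2.42], [-1.27, 4.41], [0.06, 2.06], [-2.6, 2.6]. Speed limits (rad/s): [2.22, 2.22, 2.79, 2.79, 3.14, 3.14, 3.14].

### API

Orientations are given as a unit quaternion [x, y, z, w].
In Python, from workcell import manip, imaging, workorder gives the robot as it stands.
- The arm moves only by the tool jog_arm, never from a script. Its argument "deltas" is a list of rows, each an object with "gripper": the opening, from 0 (shut) to 1 (fully open); "offset": the shift along the tool's x, y, z in m, a list of three; "rotation": the turn, a rotation vector about the tool's x, y, z in degrees, a list of three. In form: [{"gripper": gripper, "offset": [tx, ty, tz], "rotation": [ax, ay, az]}, ...]. A call has 1 to 20 rows; each row shifts and turns the commanded pose from where the row before left it, along the tool's axes as they then stand; what a row does not reach is not made up. A row lasts 1/10 s, in which the tool goes at most 50 mm and 8.59 degrees, less where a joint would pass 70% of its speed; a pose out of reach is approached as far as the arm can. A call with a gripper value outside its range is refused whole. The fingers move at their own pace and stop on an object; "newtons" is the grip in N (left out, the last holds). Time passes only in rows, so rows that do not move let the fingers close. It gives the time, the measured TCP pose, the force, the opening and the grip force at its end, in the units of the state.
- manip.get_obs(): the state, without advancing time (a new reading comes with each control period).
- imaging.camera(name): name is "scene" or "side" or "wrist"; returns the picture (480x640x3 uint8, blue, green, red); there is no depth.
- imaging.camera_model(name): a dict with "camera_matrix" (3x3 intrinsics, pixels), "world_to_cam" (4x4, takes a point from world to camera coordinates); the wrist camera has in their place "hand_eye" (4x4, takes a point from camera to tool coordinates, whose origin is the TCP and whose axes are the flange's). Camera axes: x right, y up, looking along -z (the intrinsics and any distortion apply to the point x, -y, -z); pixel columns grow to the right and rows downward; lengths in m; the calibration is good to about 2 mm. A picture is of the moment at which its call begins: read the wrist's pose just before it. camera_model takes no time and is no camera call.
- workorder.hand_in(): hands the job in; it is judged then, once.
The state is a dict: "clock": time; "joint_pos": joint angles; "joint_velocities": joint speeds; "tau": joint torques, N m; "position": TCP position; "ee_rot": TCP orientation; "ft_force": force on the tool from outside, world axes, zero at the start; "torque": the same for the moment, N m; "grip_width": opening from 0.0 (shut) to 1.0 (fully open); "grasp_force": force on a finger pad.
Only numpy, scipy, OpenCV 4.12 (cv2) and the standard library are available. Lean on these libraries where they do the work, as an engineer would, in place of code of your own. Each camera call takes 0.05 s, during which the arm holds its last target. There are 200 camera calls.

### The job

The desoldering pump stands nozzle down in its sloping holder with only its black knob end showing. Draw it out by that end, lay it level and centred in the two notches of the aluminium V-rest and let go; then take it up again round its middle and lay it down in the two notches of the blue tray, nozzle towards the tray's yellow end, and let go. Its barrel is thin: pinch it with no more than 30 N, set it down softly in both places, and leave the solder spool, the flux bottle and the tape roll where they are.

Things in the scene. Friction and masses are not known exactly. Their poses are not given: they have to be found in the camera images.
- pump: Loose desoldering pump, straight round rod 190 mm long, 22 mm thick, 0.05-0.1 kg. Origin on its axis at mid length (near its centre of mass), +x to the nozzle. Along x: red button -95 to -90 mm, black ribbed knob to -50, blue barrel to 65, white nozzle tapering to 8 mm at 95. Stowed: knob end up, axis 40 deg from level. Takes 30 N pinch (15-20 is ample), 25 N knocks on rest or tray.
- pump_nozzle (a point): The tip of the pump's white nozzle, on its axis, 95 mm from mid length.
- pump_knob (a point): Point on the pump's axis in the middle of the part of the black knob that is free to grip, 76 mm from mid length on the side away from the nozzle.
- holder: Fixed black square tube on a steel foot 150x76x10 mm, 26 mm wide inside, 36 outside, sloping 40 deg down to +x, open only at its upper end, which faces -x. Origin on the table 86 mm under mid length of the stowed pump, z up. The pump lies on the tube's lower wall, nozzle on the closed bottom, 110 mm inside, 80 mm (knob end) outside. Draw it out along its axis.
- vrest: Fixed aluminium V-rest: plate 110 (x) x 80 x 12 mm with two upright 90 degree V notches at x = -35 and +35 mm, each 12 mm thick and 54 mm wide (y), open upward, tops 76 mm above the table, 58 mm free between them. Origin on the table under its centre, x along the line of the notches (to the robot's left), z up.
- vrest_seat (a point): Centre of the V-rest's seat, 70 mm above the table: where the pump's mid length lies when it is centred in the notches, nozzle either way.
- tray: Fixed blue tray 224 (x) x 130 (y) x 42 mm high, walls and floor 5 mm, +x end wall yellow. Two grey V saddles in it at x = -35 and +35 mm, 12 mm thick, 54 mm wide, tops 46 mm above the table, 58 mm free between them. Inside 214 mm long: a centred pump has 12 mm to each end wall. Origin on the table under its centre, x to the yellow end, z up.
- tray_seat (a point): Centre of the tray's seat, 40 mm above the table: where the pump's mid length lies when it is centred in the saddles.
- solder_spool: Bystander: spool of solder standing on its flange, 48 mm across, 40 mm high. Origin at the centre of its underside.
- flux_bottle: Bystander: small bottle with a red needle cap, 28 mm across, 94 mm high. Origin at the centre of its underside.
- tape_roll: Bystander: yellow tape roll lying flat, 60 mm across, 18 mm high. Origin at the centre of its underside.

How it is judged:
By the outcome, as a careful person would: the job done as asked, in the order asked, and still so for the second after the job is handed in, with the robot touching nothing.
It also fails if it takes over 72 s, if anything falls off the work surface, if the arm or the gripper's body presses on something with over 40 N, if the wrist force passes 120 N, or if a joint passes its speed limit or range.

## Working session

There is one attempt and no reset: what is moved stays moved. The work goes in short steps, Python scripts to look and compute and a tool call to move; the robot and the scene stay as the last step left them, time stands still between calls to the robot, and variables do not carry over. Pictures are saved under pics/ and viewed, at most 10 in all, crops included, and the job is handed in when it is done.

Besides the shell and the picture viewer there is one more tool, called after "Emit:" by a JSON object that holds its "fn" and its "kwargs". jog_arm: Moves the arm, as the interface text tells. Its arguments: {"type":"object","properties":{"deltas":{"type":"array","items":{"type":"object","properties":{"gripper":{"type":"number"},"offset":{"type":"array","items":{"type":"number"}},"rotation":{"type":"array","items":{"type":"number"}}}}},"newtons":{"type":"number"}},"required":["deltas"]}

```bash
ls; mkdir -p pics; python3 - <<'E'
from workcell import manip, imaging
import cv2, numpy as np
np.set_printoptions(precision=4,suppress=True)
for n in ("scene","side"):
    im=imaging.camera(n); cv2.imwrite(f"pics/{n}0.png",im)
for n in ("scene","side","wrist"):
    m=imaging.camera_model(n)
    for k,v in m.items(): print(n,k,v)
print(manip.get_obs())
E
```

```text
pics
scene camera_matrix [[554.1944   0.     314.4907]
 [  0.     554.1944 237.038 ]
 [  0.       0.       1.    ]]
scene world_to_cam [[-0.6665 -0.7453 -0.0165  0.3725]
 [ 0.382  -0.3605  0.851  -0.2623]
 [-0.6402  0.5609  0.525  -0.8352]
 [ 0.      0.      0.      1.    ]]
side camera_matrix [[457.8772   0.     322.406 ]
 [  0.     457.8772 241.0196]
 [  0.       0.       1.    ]]
side world_to_cam [[ 0.9979  0.0622  0.018  -0.473 ]
 [-0.053   0.6231  0.7803 -0.0724]
 [ 0.0373 -0.7797  0.6251 -1.0069]
 [ 0.      0.      0.      1.    ]]
wrist camera_matrix [[420.7721   0.     324.2746]
 [  0.     420.7721 237.9761]
 [  0.       0.       1.    ]]
wrist hand_eye [[-0.0003  0.954   0.2999  0.0777]
 [ 1.      0.0006 -0.0011  0.0011]
 [-0.0013  0.2999 -0.954  -0.1308]
 [ 0.      0.      0.      1.    ]]
{'clock': 0.1, 'joint_pos': array([-0.0226,  0.3328, -0.0647,  1.4609,  0.0216,  1.3499, -0.0885]), 'joint_velocities': array([-0.0017, -0.0018,  0.    , -0.0043,  0.0025,  0.0006,  0.0006]), 'tau': array([  0.0009, -62.6746,   0.0488, -39.2438,   0.0163,   0.0069,
        -0.0001]), 'position': array([ 0.6247, -0.    ,  0.2416]), 'ee_rot': array([ 0.7071,  0.7071, -0.0005, -0.0004]), 'ft_force': array([0.2842, 0.3862, 0.0945]), 'torque': array([0.0099, 0.0019, 0.0099]), 'grasp_force': 0.0, 'grip_width': 1.0017649455664126}
```

View pics/scene0.png

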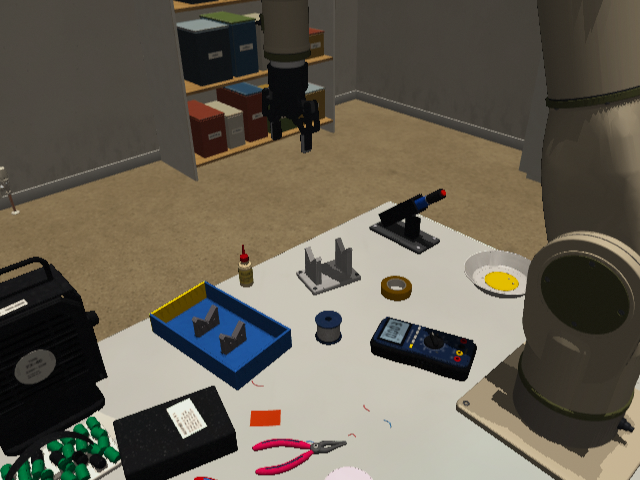

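View pics/side0.png

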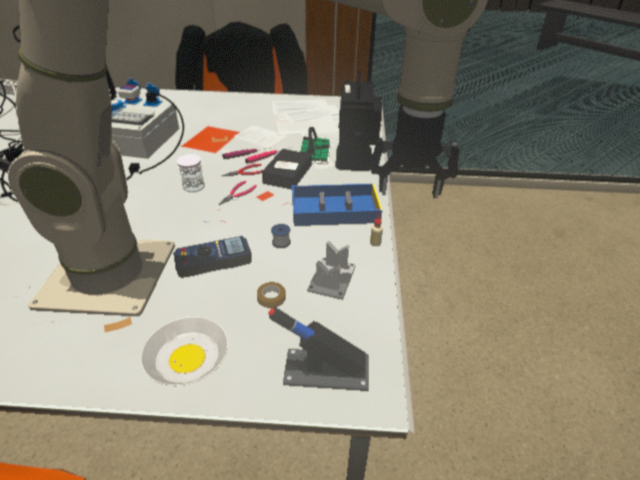

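The scene view shows the tray (left, yellow end at about 180,303), the V-rest (330,265) and the holder with the red button at (442,192). In the side view the button is at (272,311), the V-rest is near (332,270) and the tray is at (337,203). I'll zoom in for corners.

```bash
python3 - <<'E'
import cv2, numpy as np
s=cv2.imread("pics/scene0.png"); d=cv2.imread("pics/side0.png")
z=lambda im,x,y,w,h,W=400,H=300: cv2.resize(im[y:y+h,x:x+w],(W,H),interpolation=cv2.INTER_CUBIC)
a=np.vstack([np.hstack([z(s,360,180,100,75),z(s,290,230,80,60)]),np.hstack([z(d,260,300,120,90),z(d,290,235,80,60)])])
cv2.imwrite("pics/zoom.png",a)
E
```

```text
(no output)
```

View pics/zoom.png

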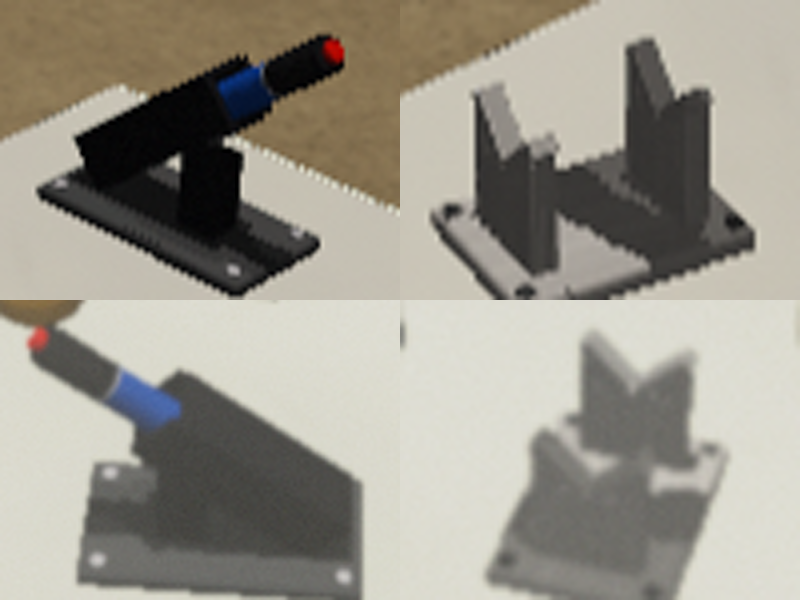

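```bash
cat > h.py <<'E'
import cv2, numpy as np
from workcell import imaging
from scipy.spatial.transform import Rotation as R
np.set_printoptions(precision=4,suppress=True)
def ray(name,px,obs=None):
    m=imaging.camera_model(name); K=m["camera_matrix"]
    d=np.array([(px[0]-K[0,2])/K[0,0],-(px[1]-K[1,2])/K[1,1],-1.])
    if name=="wrist":
        T=np.eye(4);T[:3,:3]=R.from_quat(obs["ee_rot"]).as_matrix();T[:3,3]=obs["position"]
        C=T@m["hand_eye"]
    else: C=np.linalg.inv(m["world_to_cam"])
    return C[:3,3],C[:3,:3]@d/np.linalg.norm(d)
def plane(name,px,z,obs=None):
    o,d=ray(name,px,obs); return o+d*(z-o[2])/d[2]
def tri(rays):
    A=sum(np.eye(3)-np.outer(d,d) for o,d in rays); b=sum((np.eye(3)-np.outer(d,d))@o for o,d in rays)
    return np.linalg.solve(A,b)
E
python3 - <<'E'
from h import *
s=cv2.imread("pics/scene0.png"); d=cv2.imread("pics/side0.png")
for n,L,z in (("scene",[(375.5,226),(434.3,238),(418.3,247.5)],.01),("side",[(293,351.6),(289.1,378),(362.9,382.8)],.01),
            ("scene",[(301,272),(357,274.4),(315,288)],.012),("side",[(352,265.4),(311,287),(340.4,293)],.012),
            ("scene",[(151,318),(207,284),(291,329),(237,372)],.042),("side",[(294,187),(379,186)],.042)):
    print(n); [print(plane(n,p,z)) for p in L]
def red(im,x,y):
    w=im[y-15:y+15,x-15:x+15].astype(int); m=(w[...,2]>120)&(w[...,1]<90)&(w[...,0]<90)
    v,u=np.nonzero(m); return u.mean()+x-15,v.mean()+y-15,len(u)
a,b=red(s,442,192),red(d,272,311); print(a,b,tri([ray("scene",a),ray("side",b)]))
for n,im in(("scene",s),("side",d)):
    hsv=cv2.cvtColor(im,cv2.COLOR_BGR2HSV); m=cv2.inRange(hsv,(15,120,80),(35,255,255))
    c=max([q for q in cv2.findContours(m,0,2)[0] if abs(q.mean((0,1))-((180,303) if n=="scene" else (380,200))).max()<40],key=cv2.contourArea); print(n,"yellow",c.mean((0,1)),plane(n,c.mean((0,1)),.03))
E
```

```text
scene
[ 0.555  -0.1873  0.01  ]
[ 0.4287 -0.2439  0.01  ]
[ 0.4281 -0.1872  0.01  ]
side
[ 0.4313 -0.1852  0.01  ]
[ 0.4309 -0.2418  0.01  ]
[ 0.559  -0.2419  0.01  ]
scene
[0.531  0.0617 0.012 ]
[ 0.4468 -0.0157  0.012 ]
[0.471 0.077 0.012]
side
[0.5365 0.0592 0.012 ]
[ 0.4506 -0.0167  0.012 ]
[ 0.5133 -0.0295  0.012 ]
scene
[0.5723 0.3714 0.042 ]
[0.5906 0.2449 0.042 ]
[0.3828 0.21   0.042 ]
[0.3629 0.3352 0.042 ]
side
[0.3769 0.327  0.042 ]
[0.6039 0.3528 0.042 ]
(np.float64(443.36842105263156), np.float64(191.94736842105263), 19) (np.float64(271.76), np.float64(311.36), 25) [ 0.4018 -0.2148  0.1463]
scene yellow [179.3736 302.3407] [0.5918 0.3058 0.03  ]
side yellow [375.4194 196.0645] [0.5945 0.3208 0.03  ]
```

Emit:
{"fn": "jog_arm", "kwargs": {"deltas": [{"gripper": 1, "rotation": [0, 0, 6], "offset": [0, 0, 0]}, {"gripper": 1, "rotation": [0, 0, 6], "offset": [0, 0, 0]}, {"gripper": 1, "rotation": [0, 0, 6], "offset": [0, 0, 0]}, {"gripper": 1, "rotation": [0, 0, 6], "offset": [0, 0, 0]}, {"gripper": 1, "rotation": [0, 0, 6], "offset": [0, 0, 0]}, {"gripper": 1, "rotation": [0, 0, 6], "offset": [0, 0, 0]}, {"gripper": 1, "rotation": [0, 0, 6], "offset": [0, 0, 0]}, {"gripper": 1, "rotation": [0, 0, 6], "offset": [0, 0, 0]}, {"gripper": 1, "rotation": [0, 0, 6], "offset": [0, 0, 0]}, {"gripper": 1, "rotation": [0, 0, 6], "offset": [0, 0, 0]}, {"gripper": 1, "rotation": [0, 0, 6], "offset": [0, 0, 0]}, {"gripper": 1, "rotation": [0, 0, 6], "offset": [0, 0, 0]}, {"gripper": 1, "rotation": [0, 0, 6], "offset": [0, 0, 0]}, {"gripper": 1, "rotation": [0, 0, 6], "offset": [0, 0, 0]}, {"gripper": 1, "rotation": [0, 0, 6], "offset": [0, 0, 0]}, {"gripper": 1, "rotation": [0, -5, 0], "offset": [0, 0, 0]}, {"gripper": 1, "rotation": [0, -5, 0], "offset": [0, 0, 0]}, {"gripper": 1, "rotation": [0, -5, 0], "offset": [0, 0, 0]}, {"gripper": 1, "rotation": [0, -5, 0], "offset": [0, 0, 0]}]}}

```text
clock: 2.0
position: [0.6249, 0.0001, 0.2423]
ee_rot: [0.984, 0.0, -0.175, -0.0]
ft_force: [0.9, 0.1, 0.5]
grip_width: 1.002
grasp_force: 0.0
```

Emit:
{"fn": "jog_arm", "kwargs": {"deltas": [{"gripper": 1, "rotation": [0, 0, 0], "offset": [-0.016, 0.0215, 0.01]}, {"gripper": 1, "rotation": [0, 0, 0], "offset": [-0.016, 0.0215, 0.01]}, {"gripper": 1, "rotation": [0, 0, 0], "offset": [-0.016, 0.0215, 0.01]}, {"gripper": 1, "rotation": [0, 0, 0], "offset": [-0.016, 0.0215, 0.01]}, {"gripper": 1, "rotation": [0, 0, 0], "offset": [-0.016, 0.0215, 0.01]}, {"gripper": 1, "rotation": [0, 0, 0], "offset": [-0.016, 0.0215, 0.01]}, {"gripper": 1, "rotation": [0, 0, 0], "offset": [-0.016, 0.0215, 0.01]}, {"gripper": 1, "rotation": [0, 0, 0], "offset": [-0.016, 0.0215, 0.01]}, {"gripper": 1, "rotation": [0, 0, 0], "offset": [-0.016, 0.0215, 0.01]}, {"gripper": 1, "rotation": [0, 0, 0], "offset": [-0.016, 0.0215, 0.01]}, {"gripper": 1, "rotation": [0, 0, 0], "offset": [0, 0, 0]}, {"gripper": 1, "rotation": [0, 0, 0], "offset": [0, 0, 0]}]}}

```text
clock: 3.2
position: [0.4402, -0.215, 0.2029]
ee_rot: [0.985, -0.0, -0.174, -0.0]
ft_force: [1.1, 1.1, -0.0]
grip_width: 0.996
grasp_force: 0.0
```

```bash
python3 - <<'E'
from h import *
from workcell import manip
o=manip.get_obs(); im=imaging.camera("wrist"); cv2.imwrite("pics/w1.png",im)
print(o["clock"],o["position"],o["joint_pos"],o["ft_force"]); print(R.from_quat(o["ee_rot"]).as_matrix())
hsv=cv2.cvtColor(im,cv2.COLOR_BGR2HSV); m=cv2.inRange(hsv,(0,150,90),(6,255,255))|cv2.inRange(hsv,(174,150,90),(180,255,255))
n,_,st,c=cv2.connectedComponentsWithStats(m); print([(st[i,4],c[i]) for i in range(1,n) if st[i,4]>30])
E
```

```text
3.2 [ 0.4402 -0.215   0.2029] [ 0.0804  0.3038  0.2591  1.6387  0.0373  1.5391 -1.2383] [ 1.1378  1.1092 -0.0169]
[[ 0.9396 -0.0011 -0.3422]
 [-0.0009 -1.      0.0007]
 [-0.3422 -0.0004 -0.9396]]
[(np.int32(151), array([320.6623, 297.3841])), (np.int32(35), array([ 73.8571, 384.0857]))]
```

View pics/w1.png

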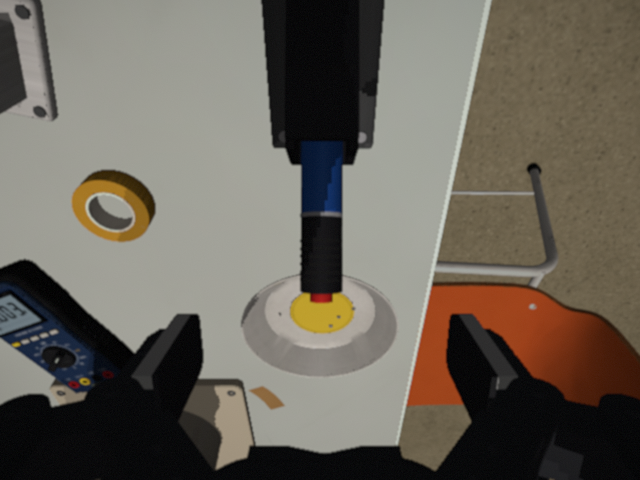

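The wrist view shows the pump straight ahead and aligned, with its silver ring at (321,214) and the red button at (321,297). The fingers straddle it.

```bash
python3 - <<'E'
from h import *
from workcell import manip
o=manip.get_obs()
ring=plane("wrist",(321,214),.119+.007,o); but=plane("wrist",(320.7,297.4),.1463,o); print(ring,but)
G=np.array([.4145,-.2145,.1357]); Rm=R.from_quat(o["ee_rot"]).as_matrix()
print(Rm.T@(G+.008*Rm[:,2]-o["position"]))
E
```

```text
[ 0.4414 -0.2117  0.126 ] [ 0.4034 -0.2115  0.1463]
[-0.0017  0.0002  0.0802]
```

Emit:
{"fn": "jog_arm", "kwargs": {"deltas": [{"gripper": 1, "offset": [-0.001, -0.001, 0.015], "rotation": [0, 0, 0]}, {"gripper": 1, "offset": [-0.001, -0.001, 0.015], "rotation": [0, 0, 0]}, {"gripper": 1, "offset": [0, 0, 0.015], "rotation": [0, 0, 0]}, {"gripper": 1, "offset": [0, 0, 0.015], "rotation": [0, 0, 0]}, {"gripper": 1, "offset": [0, 0, 0.01], "rotation": [0, 0, 0]}, {"gripper": 1, "offset": [0, 0, 0.01], "rotation": [0, 0, 0]}, {"gripper": 1, "offset": [0, 0, 0], "rotation": [0, 0, 0]}, {"gripper": 0.4, "offset": [0, 0, 0], "rotation": [0, 0, 0]}, {"gripper": 0.4, "offset": [0, 0, 0], "rotation": [0, 0, 0]}, {"gripper": 0.4, "offset": [0, 0, 0], "rotation": [0, 0, 0]}, {"gripper": 0.4, "offset": [0, 0, 0], "rotation": [0, 0, 0]}, {"gripper": 0.4, "offset": [0, 0, 0], "rotation": [0, 0, 0]}], "newtons": 20}}

```text
clock: 4.45
position: [0.4114, -0.213, 0.1288]
ee_rot: [0.985, -0.0, -0.173, 0.0]
ft_force: [0.6, -0.4, 0.2]
grip_width: 0.401
grasp_force: 0.0
```

```bash
python3 - <<'E'
from h import *
im=imaging.camera("wrist"); cv2.imwrite("pics/w2.png",im)
E
```

```text
(no output)
```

View pics/w2.png

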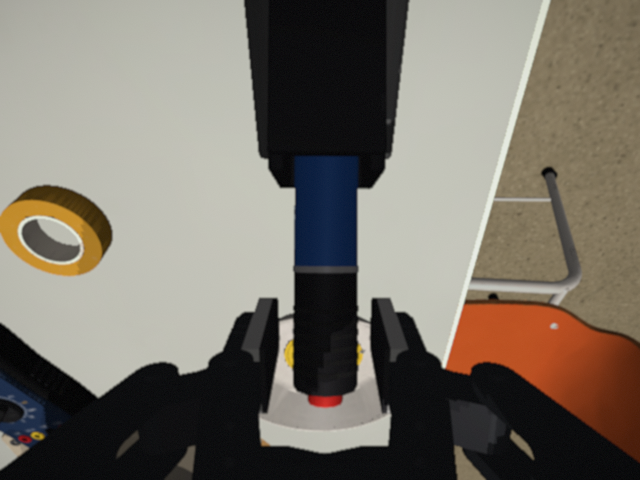

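The knob, at columns 294–357, sits centred between the fingers. I'll close at 20 N.

Emit:
{"fn": "jog_arm", "kwargs": {"deltas": [{"gripper": 0.3, "offset": [0, 0, 0], "rotation": [0, 0, 0]}, {"gripper": 0.2, "offset": [0, 0, 0], "rotation": [0, 0, 0]}, {"gripper": 0.1, "offset": [0, 0, 0], "rotation": [0, 0, 0]}, {"gripper": 0, "offset": [0, 0, 0], "rotation": [0, 0, 0]}, {"gripper": 0, "offset": [0, 0, 0], "rotation": [0, 0, 0]}, {"gripper": 0, "offset": [0, 0, 0], "rotation": [0, 0, 0]}, {"gripper": 0, "offset": [0, 0, 0], "rotation": [0, 0, 0]}], "newtons": 20}}

```text
clock: 5.2
position: [0.4112, -0.213, 0.1286]
ee_rot: [0.985, -0.0, -0.174, 0.0]
ft_force: [-0.5, -0.8, 1.1]
grip_width: 0.247
grasp_force: 20.9
```

Emit:
{"fn": "jog_arm", "kwargs": {"deltas": [{"gripper": 0, "offset": [-0.0047, 0, -0.0017], "rotation": [0, 0, 0]}, {"gripper": 0, "offset": [-0.0047, 0, -0.0017], "rotation": [0, 0, 0]}, {"gripper": 0, "offset": [-0.0094, 0, -0.0034], "rotation": [0, 0, 0]}, {"gripper": 0, "offset": [-0.0094, 0, -0.0034], "rotation": [0, 0, 0]}]}}

```text
clock: 5.6
position: [0.3875, -0.213, 0.1484]
ee_rot: [0.985, -0.0, -0.174, -0.0]
ft_force: [0.9, 0.0, -0.1]
grip_width: 0.247
grasp_force: 20.7
```

Emit:
{"fn": "jog_arm", "kwargs": {"deltas": [{"gripper": 0, "offset": [-0.0094, 0, -0.0034], "rotation": [0, 0, 0]}, {"gripper": 0, "offset": [-0.0094, 0, -0.0034], "rotation": [0, 0, 0]}, {"gripper": 0, "offset": [-0.0094, 0, -0.0034], "rotation": [0, 0, 0]}, {"gripper": 0, "offset": [-0.0094, 0, -0.0034], "rotation": [0, 0, 0]}, {"gripper": 0, "offset": [-0.0094, 0, -0.0034], "rotation": [0, 0, 0]}, {"gripper": 0, "offset": [-0.0094, 0, -0.0034], "rotation": [0, 0, 0]}, {"gripper": 0, "offset": [-0.0094, 0, -0.0034], "rotation": [0, 0, 0]}, {"gripper": 0, "offset": [-0.0094, 0, -0.0034], "rotation": [0, 0, 0]}, {"gripper": 0, "offset": [-0.0094, 0, -0.0034], "rotation": [0, 0, 0]}, {"gripper": 0, "offset": [0, 0, 0], "rotation": [0, 0, 0]}, {"gripper": 0, "offset": [0, 0, 0], "rotation": [0, 0, 0]}]}}

```text
clock: 6.7
position: [0.3193, -0.2129, 0.2056]
ee_rot: [0.985, 0.0, -0.173, -0.0]
ft_force: [-0.8, 0.7, -1.8]
grip_width: 0.246
grasp_force: 20.7
```

Emit:
{"fn": "jog_arm", "kwargs": {"deltas": [{"gripper": 0, "offset": [-0.005, 0, -0.014], "rotation": [0, 0, 0]}, {"gripper": 0, "offset": [-0.005, 0, -0.014], "rotation": [0, 0, 0]}, {"gripper": 0, "offset": [-0.005, 0, -0.014], "rotation": [0, 0, 0]}, {"gripper": 0, "offset": [-0.005, 0, -0.014], "rotation": [0, 0, 0]}, {"gripper": 0, "offset": [0.018, -0.02, -0.0065], "rotation": [0, 0, 0]}, {"gripper": 0, "offset": [0.018, -0.02, -0.0065], "rotation": [0, 0, 0]}, {"gripper": 0, "offset": [0.018, -0.02, -0.0065], "rotation": [0, 0, 0]}, {"gripper": 0, "offset": [0.018, -0.02, -0.0065], "rotation": [0, 0, 0]}, {"gripper": 0, "offset": [0.018, -0.02, -0.0065], "rotation": [0, 0, 0]}, {"gripper": 0, "offset": [0.018, -0.02, -0.0065], "rotation": [0, 0, 0]}, {"gripper": 0, "offset": [0.018, -0.02, -0.0065], "rotation": [0, 0, 0]}, {"gripper": 0, "offset": [0.018, -0.02, -0.0065], "rotation": [0, 0, 0]}, {"gripper": 0, "offset": [0, 0, 0], "rotation": [0, 5, 0]}, {"gripper": 0, "offset": [0, 0, 0], "rotation": [0, 5, 0]}, {"gripper": 0, "offset": [0, 0, 0], "rotation": [0, 5, 0]}, {"gripper": 0, "offset": [0, 0, 0], "rotation": [0, 5, 0]}, {"gripper": 0, "offset": [0, 0, 0], "rotation": [0, 5, 0]}, {"gripper": 0, "offset": [0, 0, 0], "rotation": [0, 5, 0]}, {"gripper": 0, "offset": [0, 0, 0], "rotation": [0, 5, 0]}, {"gripper": 0, "offset": [0, 0, 0], "rotation": [0, 5, 0]}]}}

```text
clock: 8.7
position: [0.4727, -0.0528, 0.2644]
ee_rot: [0.985, 0.0, 0.175, -0.0]
ft_force: [0.0, -0.6, -0.8]
grip_width: 0.248
grasp_force: 20.7
```

Emit:
{"fn": "jog_arm", "kwargs": {"deltas": [{"gripper": 0, "offset": [0, 0, 0], "rotation": [1.72, 0, -4.73]}, {"gripper": 0, "offset": [0, 0, 0], "rotation": [1.72, 0, -4.73]}, {"gripper": 0, "offset": [0, 0, 0], "rotation": [1.72, 0, -4.73]}, {"gripper": 0, "offset": [0, 0, 0], "rotation": [1.72, 0, -4.73]}, {"gripper": 0, "offset": [0, 0, 0], "rotation": [1.72, 0, -4.73]}, {"gripper": 0, "offset": [0, 0, 0], "rotation": [1.72, 0, -4.73]}, {"gripper": 0, "offset": [0, 0, 0], "rotation": [1.72, 0, -4.73]}, {"gripper": 0, "offset": [0, 0, 0], "rotation": [1.72, 0, -4.73]}, {"gripper": 0, "offset": [0, 0, 0], "rotation": [1.72, 0, -4.73]}, {"gripper": 0, "offset": [0, 0, 0], "rotation": [1.72, 0, -4.73]}, {"gripper": 0, "offset": [0, 0, 0], "rotation": [1.72, 0, -4.73]}, {"gripper": 0, "offset": [0, 0, 0], "rotation": [1.72, 0, -4.73]}, {"gripper": 0, "offset": [0, 0, 0], "rotation": [1.72, 0, -4.73]}, {"gripper": 0, "offset": [0, 0, 0], "rotation": [1.72, 0, -4.73]}, {"gripper": 0, "offset": [0, 0, 0], "rotation": [1.72, 0, -4.73]}, {"gripper": 0, "offset": [0, 0, 0], "rotation": [0, 0, 0]}]}}

```text
clock: 10.3
position: [0.473, -0.0529, 0.2639]
ee_rot: [0.778, 0.604, 0.136, -0.106]
ft_force: [-0.2, 0.1, -0.7]
grip_width: 0.249
grasp_force: 20.7
```

```bash
python3 - <<'E'
from h import *
from workcell import manip
o=manip.get_obs(); im=imaging.camera("wrist"); cv2.imwrite("pics/w3.png",im)
print(o["clock"],o["position"],o["joint_pos"],o["ft_force"],o["ee_rot"]); print(R.from_quat(o["ee_rot"]).as_matrix())
for n in("scene","side"): cv2.imwrite(f"pics/{n}3.png",imaging.camera(n))
s=cv2.imread("pics/scene3.png")[60:360,140:540]; d=cv2.imread("pics/side3.png")[60:360,160:560]
cv2.imwrite("pics/v3.png",np.vstack([np.hstack([s,d]),np.hstack([cv2.resize(im,(400,300)),np.zeros((300,400,3),np.uint8)])]))
E
```

```text
10.3 [ 0.473  -0.0529  0.2639] [-0.2535 -0.0291  0.5037  1.865  -0.3451  1.3176  0.0883] [-0.2241  0.0657 -0.7121] [ 0.7783  0.6036  0.1364 -0.1063]
[[ 0.2342  0.9685  0.084 ]
 [ 0.9105 -0.2488  0.3302]
 [ 0.3408 -0.0008 -0.9401]]
```

View pics/v3.png

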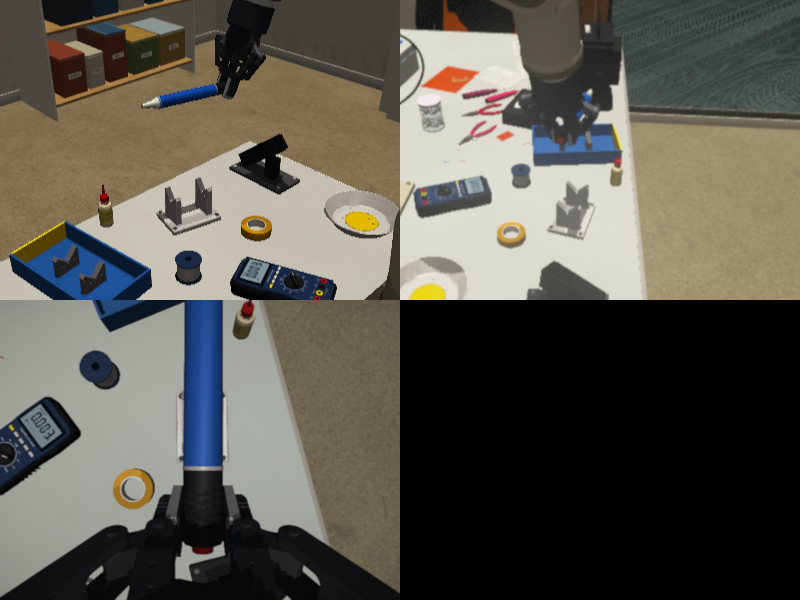

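```bash
python3 - <<'E'
from h import *
from workcell import manip
o=manip.get_obs(); Rm=R.from_quat(o["ee_rot"]).as_matrix(); P=o["position"]; g=P-.008*Rm[:,2]
s=cv2.imread("pics/scene3.png"); w=cv2.imread("pics/w3.png")
hs=cv2.cvtColor(s,cv2.COLOR_BGR2HSV)
m=cv2.inRange(hs[150:175,275:305],(0,0,150),(180,70,255)); v,u=np.nonzero(m); print("white",len(u),u.min()+275,v[u==u.min()].mean()+150,u.mean()+275,v.mean()+150)
b=cv2.inRange(hs[130:180,280:380],(105,150,60),(125,255,255)); v,u=np.nonzero(b); print("blue",u.min()+280,v[u<=u.min()+1].mean()+130,u.max()+280,v[u>=u.max()-1].mean()+130)
def onplane(n,px,ob=None):
    oo,d=ray(n,px,ob); N=Rm[:,1]; t=N@(P-oo)/(N@d); return oo+t*d
h=np.array([-Rm[1,1],Rm[0,1]*1,0]); h=np.cross(Rm[:,1],[0,0,1]); h/=np.linalg.norm(h); h=h if h[1]>0 else -h
print("axis dir",h,"grip",g)
for px in [(u.min()+280,v[u<=u.min()+1].mean()+130),(u.max()+280,v[u>=u.max()-1].mean()+130),(283,166)]:
    q=onplane("scene",px); print(px,"along",(q-g)@h,"z",q[2],"rel",q[2]-g[2])
hw=cv2.cvtColor(w,cv2.COLOR_BGR2HSV); m=cv2.inRange(hw[:,280:370],(0,0,110),(180,60,255)); 
r=np.nonzero(m[:,35:55].mean(1)>100)[0]; print("ring rows",r)
for r0 in ((325,269),):
    oo,d=ray("wrist",r0,o); q=oo+d*((g[2]+.011-oo[2])/d[2]); print("ring along",(q-g)@h, "lateral",(q-g)@Rm[:,1])
# vrest check: wrist plate edges & screws in wrist not clear; target
c=np.array([.491,.022]); a=np.array([.25,.968]); t=np.array([*(c-.076*a),.07]); print("grip target",t, "delta",t-g, "tool",Rm.T@(t-g))
E
```

```text
white 74 283 164.0 292.0405405405405 161.2027027027027
blue 300 157.625 356 149.9
axis dir [ 0.2527  0.9675 -0.    ] grip [ 0.4719 -0.0556  0.2718]
(np.int64(300), np.float64(157.625)) along 0.13514804406154365 z 0.27659209818204517 rel 0.00479854192258361
(np.int64(356), np.float64(149.9)) along 0.020864177463058946 z 0.26755629476945103 rel -0.004237261490010524
(283, 166) along 0.16830303133362867 z 0.2679447634997156 rel -0.003848792759745978
ring rows [266 267 268 269 270 271 272 407 408 409 410 411 412 413 414 415 416 417]
ring along 0.02726404784506359 lateral 0.00117799705888134
grip target [ 0.472  -0.0516  0.07  ] delta [ 0.0001  0.004  -0.2018] tool [-0.0652 -0.0009  0.191 ]
```

```bash
python3 - <<'E'
from h import *
w=cv2.imread("pics/w3.png")[110:290,260:400]; s=cv2.imread("pics/scene3.png")[135:185,270:380]
cv2.imwrite("pics/z3.png",np.hstack([cv2.resize(w,(420,540),interpolation=2), cv2.copyMakeBorder(cv2.resize(s,(374,170),interpolation=2),0,370,0,0,0)]))
E
```

```text
(no output)
```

View pics/z3.png

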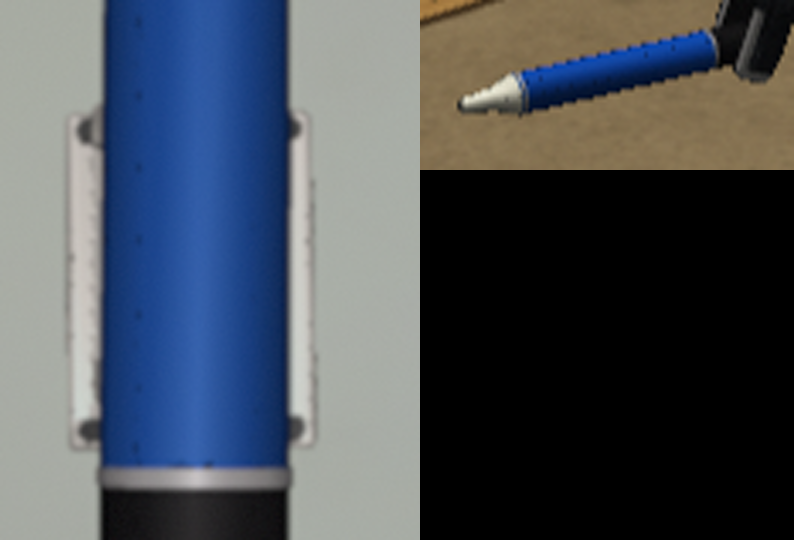

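The wrist crop shows the plate corners either side of the pump, nearly parallel to it. The scene crop shows the tip at (282.4,165.9), the nozzle joint at (300.3,162.4) and the ring at (356.5,149.1).

```bash
cat > t.py <<'E'
from h import *
from workcell import manip
o=manip.get_obs(); Rm=R.from_quat(o["ee_rot"]).as_matrix(); P=o["position"]; g=P-.008*Rm[:,2]
h=np.cross(Rm[:,1],[0,0,1]); h/=np.linalg.norm(h); h=h if h[1]>0 else -h
for px in [(282.4,165.9),(300.3,162.4),(356.5,149.1)]:
    oo,d=ray("scene",px); N=Rm[:,1]; q=oo+d*(N@(P-oo)/(N@d)); print(px,"along",(q-g)@h,"rel z",q[2]-g[2])
C=np.array([plane("wrist",p,.012,o) for p in [(282.7,148.3),(362.7,148.3),(283.3,259),(365.3,259)]]); print(C)
c=C.mean(0); ax=C[0]+C[1]-C[2]-C[3]; print("centre",c,"yaw",np.degrees(np.arctan2(ax[1],ax[0])),"pump yaw",np.degrees(np.arctan2(h[1],h[0])), "along",(c-g)@h,"lat tooly",(c-g)@Rm[:,1])
E
python3 t.py
```

```text
(282.4, 165.9) along 0.16942496326169376 rel z -0.0034110796706111057
(300.3, 162.4) along 0.13486855144711346 rel z -0.0043458294041720524
(356.5, 149.1) along 0.019831629749220772 rel z -0.002873299597646095
[[ 0.4686  0.0852  0.012 ]
 [ 0.5432  0.0657  0.012 ]
 [ 0.4426 -0.0181  0.012 ]
 [ 0.5182 -0.0379  0.012 ]]
centre [0.4931 0.0237 0.012 ] yaw 76.17777442301113 pump yaw 75.36352124844058 along 0.08210181214288242 lat tooly 0.0005518062363993057
```

Emit:
{"fn": "jog_arm", "kwargs": {"deltas": [{"gripper": 0, "offset": [-0.0051, 0, 0.0162], "rotation": [0, 0, 0]}, {"gripper": 0, "offset": [-0.0051, 0, 0.0162], "rotation": [0, 0, 0]}, {"gripper": 0, "offset": [-0.0051, 0, 0.0162], "rotation": [0, 0, 0]}, {"gripper": 0, "offset": [-0.0051, 0, 0.0162], "rotation": [0, 0, 0]}, {"gripper": 0, "offset": [-0.0051, 0, 0.0162], "rotation": [0, 0, 0]}, {"gripper": 0, "offset": [-0.0051, 0, 0.0162], "rotation": [0, 0, 0]}, {"gripper": 0, "offset": [-0.0051, 0, 0.0162], "rotation": [0, 0, 0]}, {"gripper": 0, "offset": [-0.0051, 0, 0.0162], "rotation": [0, 0, 0]}, {"gripper": 0, "offset": [-0.0051, 0, 0.0162], "rotation": [0, 0, 0]}, {"gripper": 0, "offset": [-0.0051, 0, 0.0162], "rotation": [0, 0, 0]}, {"gripper": 0, "offset": [0, 0, 0], "rotation": [0, 0, 0]}]}}

```text
clock: 11.55
position: [0.4732, -0.0453, 0.0932]
ee_rot: [0.779, 0.602, 0.136, -0.107]
ft_force: [0.1, 0.1, -0.6]
grip_width: 0.251
grasp_force: 20.6
```

```bash
python3 - <<'E'
from h import *
from workcell import manip
o=manip.get_obs(); print(o["position"],o["ft_force"],o["torque"],"g",o["position"]-.008*R.from_quat(o["ee_rot"]).as_matrix()[:,2])
w=imaging.camera("wrist");s=imaging.camera("scene");d=imaging.camera("side")
z=lambda im,x,y,w,h: cv2.resize(im[y:y+h,x:x+w],(400,300),interpolation=2)
cv2.imwrite("pics/v4.png",np.vstack([np.hstack([z(w,160,0,640-160,360),z(s,260,190,160,120)]),np.hstack([z(d,260,190,160,120),z(d,0,0,640,480)])]))
E
```

```text
[ 0.4732 -0.0453  0.0932] [ 0.1448  0.1381 -0.5901] [-0.3558  0.0872  0.032 ] g [ 0.4725 -0.048   0.1007]
```

View pics/v4.png

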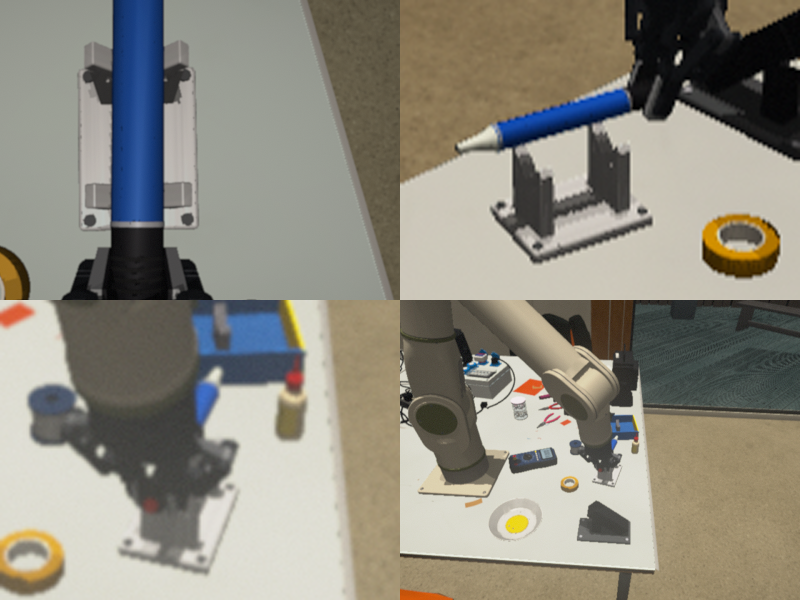

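The wrist crop shows the pump running through the middle of both notches (pump column ~137, notch span ~83–187). The scene crop shows it level above the rest.

```bash
python3 - <<'E'
from h import *
from workcell import manip
o=manip.get_obs(); Rm=R.from_quat(o["ee_rot"]).as_matrix(); P=o["position"]; g=P-.008*Rm[:,2]
h=np.cross(Rm[:,1],[0,0,1]); h/=np.linalg.norm(h); h=h if h[1]>0 else -h
C=np.array([plane("wrist",p,.012,o) for p in [(256,84),(396,84),(253.6,273.6),(396,274.8)]])
c=C.mean(0); ax=C[0]+C[1]-C[2]-C[3]; print(c,"yaw",np.degrees(np.arctan2(ax[1],ax[0])),"pump yaw",np.degrees(np.arctan2(h[1],h[0])),"len",np.linalg.norm(ax)/2)
q=plane("wrist",(324.4,268.8),g[2]+.009,o); print("mid along",(q-g)@h+.05,"centre along",(c-g)@h,"lat c",(c-g)@Rm[:,1],"lat ring",(q-g)@Rm[:,1])
print("world down 10mm in tool",Rm.T@[0,0,-.01])
E
```

```text
[0.4948 0.0235 0.012 ] yaw 75.06569454500625 pump yaw 75.44757919380312 len 0.10679895709128637
mid along 0.07726053982015442 centre along 0.07484856577988097 lat c 0.0017352802683646281 lat ring 0.0009959802073786393
world down 10mm in tool [-0.0034 -0.      0.0094]
```

Emit:
{"fn": "jog_arm", "kwargs": {"deltas": [{"gripper": 0, "offset": [-0.0022, 0, 0.0052], "rotation": [0, 0, 0]}, {"gripper": 0, "offset": [-0.0018, 0, 0.005], "rotation": [0, 0, 0]}, {"gripper": 0, "offset": [-0.0018, 0, 0.005], "rotation": [0, 0, 0]}, {"gripper": 0, "offset": [-0.0018, 0, 0.005], "rotation": [0, 0, 0]}, {"gripper": 0, "offset": [-0.0007, 0, 0.0019], "rotation": [0, 0, 0]}, {"gripper": 0, "offset": [-0.0007, 0, 0.0019], "rotation": [0, 0, 0]}, {"gripper": 0, "offset": [0, 0, 0], "rotation": [0, 0, 0]}]}}

```text
clock: 12.4
position: [0.4744, -0.046, 0.069]
ee_rot: [0.779, 0.603, 0.137, -0.106]
ft_force: [-0.3, -0.4, -1.2]
grip_width: 0.248
grasp_force: 20.6
```

Emit:
{"fn": "jog_arm", "kwargs": {"deltas": [{"gripper": 0, "offset": [-0.0004, 0, 0.0009], "rotation": [0, 0, 0]}, {"gripper": 0, "offset": [-0.0003, 0, 0.0009], "rotation": [0, 0, 0]}, {"gripper": 0, "offset": [0, 0, 0], "rotation": [0, 0, 0]}]}}

```text
clock: 12.7
position: [0.4745, -0.046, 0.0673]
ee_rot: [0.779, 0.603, 0.137, -0.106]
ft_force: [0.2, -0.1, -0.5]
grip_width: 0.25
grasp_force: 20.6
```

Emit:
{"fn": "jog_arm", "kwargs": {"deltas": [{"gripper": 0, "offset": [-0.0003, 0, 0.0009], "rotation": [0, 0, 0]}, {"gripper": 0, "offset": [-0.0003, 0, 0.0009], "rotation": [0, 0, 0]}, {"gripper": 0, "offset": [0, 0, 0], "rotation": [0, 0, 0]}]}}

```text
clock: 13.0
position: [0.4745, -0.046, 0.0654]
ee_rot: [0.779, 0.603, 0.137, -0.106]
ft_force: [0.2, -0.2, 1.1]
grip_width: 0.247
grasp_force: 20.7
```

Emit:
{"fn": "jog_arm", "kwargs": {"deltas": [{"gripper": 0, "offset": [-0.0003, 0, 0.0009], "rotation": [0, 0, 0]}, {"gripper": 0, "offset": [-0.0003, 0, 0.0009], "rotation": [0, 0, 0]}, {"gripper": 0, "offset": [0, 0, 0], "rotation": [0, 0, 0]}]}}

```text
clock: 13.3
position: [0.4747, -0.0461, 0.0638]
ee_rot: [0.779, 0.603, 0.138, -0.106]
ft_force: [-3.2, -1.0, 6.8]
grip_width: 0.243
grasp_force: 21.1
```

Emit:
{"fn": "jog_arm", "kwargs": {"deltas": [{"gripper": 0, "offset": [0, -0.001, 0], "rotation": [0, 0, 0]}, {"gripper": 0, "offset": [0, 0, 0], "rotation": [0, 0, 0]}, {"gripper": 0, "offset": [0, 0, 0], "rotation": [0, 0, 0]}]}}

```text
clock: 13.6
position: [0.4738, -0.0457, 0.0637]
ee_rot: [0.779, 0.603, 0.138, -0.106]
ft_force: [0.3, 0.4, 2.3]
grip_width: 0.246
grasp_force: 20.8
```

```bash
python3 - <<'E'
from h import *
from workcell import manip
o=manip.get_obs(); Rm=R.from_quat(o["ee_rot"]).as_matrix(); print(o["ft_force"],"tool",Rm.T@o["ft_force"],"torque tool",Rm.T@o["torque"])
E
```

```text
[0.2992 0.3638 2.3132] tool [ 1.1922  0.2005 -2.0276] torque tool [-0.1038 -0.1833  0.0051]
```

Emit:
{"fn": "jog_arm", "kwargs": {"deltas": [{"gripper": 0, "offset": [-0.0002, 0, 0.0005], "rotation": [0, 0, 0]}, {"gripper": 0, "offset": [-0.0002, 0, 0.0005], "rotation": [0, 0, 0]}, {"gripper": 0, "offset": [0, 0, 0], "rotation": [0, 0, 0]}]}}

```text
clock: 13.9
position: [0.4738, -0.0459, 0.0628]
ee_rot: [0.779, 0.603, 0.138, -0.106]
ft_force: [-2.0, -0.6, 7.1]
grip_width: 0.251
grasp_force: 21.1
```

Emit:
{"fn": "jog_arm", "kwargs": {"deltas": [{"gripper": 0.28, "offset": [0, 0, 0], "rotation": [0, 0, 0]}, {"gripper": 0.32, "offset": [0, 0, 0], "rotation": [0, 0, 0]}, {"gripper": 0.4, "offset": [0, 0, 0], "rotation": [0, 0, 0]}, {"gripper": 0.6, "offset": [0, 0, 0], "rotation": [0, 0, 0]}, {"gripper": 0.6, "offset": [0, 0, 0], "rotation": [0, 0, 0]}, {"gripper": 0.6, "offset": [0, 0, 0], "rotation": [0, 0, 0]}, {"gripper": 0.6, "offset": [0, 0, 0], "rotation": [0, 0, 0]}]}}

```text
clock: 14.6
position: [0.4735, -0.0458, 0.0624]
ee_rot: [0.779, 0.603, 0.137, -0.106]
ft_force: [-0.1, 0.1, -0.0]
grip_width: 0.599
grasp_force: 0.0
```

```bash
python3 - <<'E'
from h import *
from workcell import manip
o=manip.get_obs(); Rm=R.from_quat(o["ee_rot"]).as_matrix(); P=o["position"]; print(P,o["ft_force"])
w=imaging.camera("wrist"); cv2.imwrite("pics/w5.png",w)
# ring row and blue band columns
hw=cv2.cvtColor(w,cv2.COLOR_BGR2HSV)
b=cv2.inRange(hw,(105,120,60),(125,255,255))
for r in (60,120,180,240):
    u=np.nonzero(b[r,250:420])[0]; print(r,u.min()+250,u.max()+250)
print([ (r,int(hw[r,325,1]),int(hw[r,325,2])) for r in range(250,300,3)])
print("jaw lateral: ",Rm[:,1])
E
```

```text
[ 0.4735 -0.0458  0.0624] [-0.0758  0.1093 -0.027 ]
60 292 353
120 293 353
180 294 354
240 294 355
[(250, 171, 161), (253, 172, 160), (256, 172, 160), (259, 171, 161), (262, 172, 160), (265, 82, 125), (268, 4, 173), (271, 6, 165), (274, 8, 32), (277, 16, 32), (280, 16, 32), (283, 0, 31), (286, 15, 33), (289, 16, 32), (292, 24, 32), (295, 24, 32), (298, 8, 32)]
jaw lateral:  [ 0.9681 -0.2504  0.0003]
```

Emit:
{"fn": "jog_arm", "kwargs": {"deltas": [{"gripper": 1, "offset": [0, 0, -0.015], "rotation": [0, 0, 0]}, {"gripper": 1, "offset": [0, 0, -0.015], "rotation": [0, 0, 0]}, {"gripper": 1, "offset": [0, 0, -0.02], "rotation": [0, 0, 0]}, {"gripper": 1, "offset": [0, 0, -0.025], "rotation": [0, 0, 0]}, {"gripper": 1, "offset": [0, 0, -0.025], "rotation": [0, 0, 0]}, {"gripper": 1, "offset": [0, 0, 0], "rotation": [0, -5, 0]}, {"gripper": 1, "offset": [0, 0, 0], "rotation": [0, -5, 0]}, {"gripper": 1, "offset": [0, 0, 0], "rotation": [0, -5, 0]}, {"gripper": 1, "offset": [0, 0, 0], "rotation": [0, -5, 0]}, {"gripper": 1, "offset": [0.02, 0, -0.004], "rotation": [0, 0, 0]}, {"gripper": 1, "offset": [0.02, 0, -0.004], "rotation": [0, 0, 0]}, {"gripper": 1, "offset": [0.01, 0, -0.004], "rotation": [0, 0, 0]}, {"gripper": 1, "offset": [0, 0, 0], "rotation": [0, 0, 0]}, {"gripper": 1, "offset": [0, 0, 0], "rotation": [0, 0, 0]}]}}

```text
clock: 16.05
position: [0.4774, -0.0316, 0.1689]
ee_rot: [0.791, 0.612, 0.0, 0.0]
ft_force: [0.1, 0.3, 0.0]
grip_width: 1.002
grasp_force: 0.0
```

```bash
python3 - <<'E'
from h import *
from workcell import manip
o=manip.get_obs(); print(o["clock"],o["position"],o["ft_force"]); print(R.from_quat(o["ee_rot"]).as_matrix())
w=imaging.camera("wrist"); cv2.imwrite("pics/w6.png",w)
E
```

```text
16.05 [ 0.4774 -0.0316  0.1689] [0.1441 0.2851 0.0238]
[[ 0.2515  0.9679  0.0009]
 [ 0.9679 -0.2515 -0.0006]
 [-0.0003  0.001  -1.    ]]
```

View pics/w6.png

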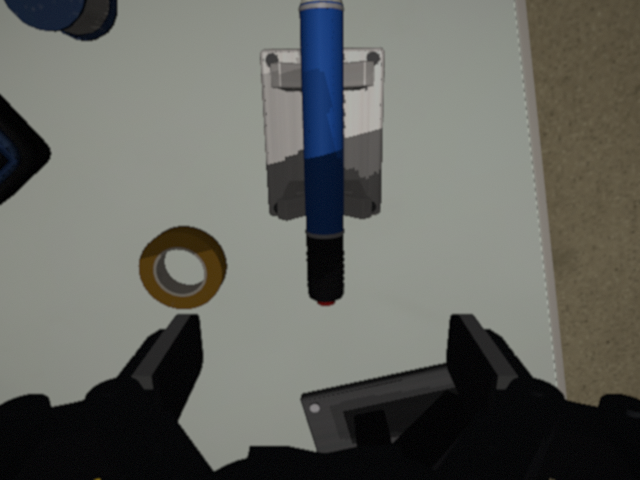

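The pump lies in both notches: its ring is at (324,235), the nozzle joint at (322,5), and the plate corners are at (262,49), (384,48), (269,216) and (380,214).

```bash
python3 - <<'E'
from h import *
from workcell import manip
o=manip.get_obs(); w=cv2.imread("pics/w6.png")
ring=plane("wrist",(324,235.5),.081,o); j=plane("wrist",(322,6),.081,o); d=j-ring; L=np.linalg.norm(d); a=d/L
mid=ring+.05*a; mid2=j-.065*a
C=np.array([plane("wrist",p,.012,o) for p in [(262,49),(384,48),(269,216),(380,214)]]); c=C.mean(0)
print("ring-joint",L,"mids",mid,mid2,"yaw",np.degrees(np.arctan2(a[1],a[0])),"plate c",c,"offset along",(mid-c)@a)
m=(mid+mid2)/2; Rm=R.from_quat(o["ee_rot"]).as_matrix(); print("tool delta to mid (xyz), z to axis:",Rm.T@(np.array([m[0],m[1],.070])-o["position"]))
# tray from scene/side already; show tray rim blobs in scene for corner fit
s=cv2.imread("pics/scene0.png"); hs=cv2.cvtColor(s,cv2.COLOR_BGR2HSV)
E
```

```text
ring-joint 0.11134762487464782 mids [0.4931 0.0268 0.081 ] [0.4922 0.0233 0.081 ] yaw 75.85305301690477 plate c [0.4928 0.0245 0.012 ] offset along 0.002348813855759448
tool delta to mid (xyz), z to axis: [0.0589 0.0005 0.0986]
```

Emit:
{"fn": "jog_arm", "kwargs": {"deltas": [{"gripper": 1, "offset": [0.02, 0, 0], "rotation": [0, 0, 0]}, {"gripper": 1, "offset": [0.02, 0.0005, 0], "rotation": [0, 0, 0]}, {"gripper": 1, "offset": [0.0185, 0, 0], "rotation": [0, 0, 0]}, {"gripper": 1, "offset": [0, 0, 0.02], "rotation": [0, 0, 0]}, {"gripper": 1, "offset": [0, 0, 0.02], "rotation": [0, 0, 0]}, {"gripper": 1, "offset": [0, 0, 0.02], "rotation": [0, 0, 0]}, {"gripper": 1, "offset": [0, 0, 0.02], "rotation": [0, 0, 0]}, {"gripper": 1, "offset": [0, 0, 0.015], "rotation": [0, 0, 0]}, {"gripper": 1, "offset": [0, 0, 0.01], "rotation": [0, 0, 0]}, {"gripper": 0.4, "offset": [0, 0, 0], "rotation": [0, 0, 0]}, {"gripper": 0.4, "offset": [0, 0, 0], "rotation": [0, 0, 0]}, {"gripper": 0.4, "offset": [0, 0, 0], "rotation": [0, 0, 0]}, {"gripper": 0.4, "offset": [0, 0, 0], "rotation": [0, 0, 0]}, {"gripper": 0.4, "offset": [0, 0, 0], "rotation": [0, 0, 0]}]}}

```text
clock: 17.5
position: [0.4929, 0.0261, 0.0639]
ee_rot: [0.791, 0.612, 0.0, 0.0]
ft_force: [-0.4, -0.1, 0.2]
grip_width: 0.403
grasp_force: 0.0
```

Emit:
{"fn": "jog_arm", "kwargs": {"deltas": [{"gripper": 0.32, "offset": [0, 0, 0], "rotation": [0, 0, 0]}, {"gripper": 0.28, "offset": [0, 0, 0], "rotation": [0, 0, 0]}, {"gripper": 0.25, "offset": [0, 0, 0], "rotation": [0, 0, 0]}, {"gripper": 0.2, "offset": [0, 0, 0], "rotation": [0, 0, 0]}, {"gripper": 0, "offset": [0, 0, 0], "rotation": [0, 0, 0]}, {"gripper": 0, "offset": [0, 0, 0], "rotation": [0, 0, 0]}, {"gripper": 0, "offset": [0, 0, 0], "rotation": [0, 0, 0]}], "newtons": 20}}

```text
clock: 18.2
position: [0.4919, 0.0263, 0.0635]
ee_rot: [0.791, 0.612, -0.001, -0.0]
ft_force: [-4.9, 0.4, 6.2]
grip_width: 0.244
grasp_force: 19.3
```

Emit:
{"fn": "jog_arm", "kwargs": {"deltas": [{"gripper": 0, "offset": [0, 0, -0.005], "rotation": [0, 0, 0]}, {"gripper": 0, "offset": [0, 0, -0.015], "rotation": [0, 0, 0]}, {"gripper": 0, "offset": [0, 0, -0.02], "rotation": [0, 0, 0]}, {"gripper": 0, "offset": [0, 0, -0.02], "rotation": [0, 0, 0]}, {"gripper": 0, "offset": [0, 0, -0.02], "rotation": [0, 0, 0]}, {"gripper": 0, "offset": [0, 0, -0.02], "rotation": [0, 0, 0]}, {"gripper": 0, "offset": [0, 0, -0.02], "rotation": [0, 0, 0]}, {"gripper": 0, "offset": [0, 0, -0.02], "rotation": [0, 0, 0]}, {"gripper": 0, "offset": [0, 0, -0.02], "rotation": [0, 0, 0]}, {"gripper": 0, "offset": [0.0252, -0.0081, 0], "rotation": [0, 0, 0]}, {"gripper": 0, "offset": [0.0252, -0.0081, 0], "rotation": [0, 0, 0]}, {"gripper": 0, "offset": [0.0252, -0.0081, 0], "rotation": [0, 0, 0]}, {"gripper": 0, "offset": [0.0252, -0.0081, 0], "rotation": [0, 0, 0]}, {"gripper": 0, "offset": [0.0252, -0.0081, 0], "rotation": [0, 0, 0]}, {"gripper": 0, "offset": [0.0252, -0.0081, 0], "rotation": [0, 0, 0]}, {"gripper": 0, "offset": [0.0252, -0.0081, 0], "rotation": [0, 0, 0]}, {"gripper": 0, "offset": [0.0252, -0.0081, 0], "rotation": [0, 0, 0]}, {"gripper": 0, "offset": [0.0252, -0.0081, 0], "rotation": [0, 0, 0]}, {"gripper": 0, "offset": [0.0252, -0.0081, 0], "rotation": [0, 0, 0]}]}}

```text
clock: 20.1
position: [0.4772, 0.2913, 0.2236]
ee_rot: [0.791, 0.612, 0.0, 0.0]
ft_force: [0.2, 0.1, -0.1]
grip_width: 0.25
grasp_force: 19.7
```

Emit:
{"fn": "jog_arm", "kwargs": {"deltas": [{"gripper": 0, "offset": [0, 0, 0], "rotation": [0, 0, 6]}, {"gripper": 0, "offset": [0, 0, 0], "rotation": [0, 0, 6]}, {"gripper": 0, "offset": [0, 0, 0], "rotation": [0, 0, 6]}, {"gripper": 0, "offset": [0, 0, 0], "rotation": [0, 0, 6]}, {"gripper": 0, "offset": [0, 0, 0], "rotation": [0, 0, 6]}, {"gripper": 0, "offset": [0, 0, 0], "rotation": [0, 0, 6]}, {"gripper": 0, "offset": [0, 0, 0], "rotation": [0, 0, 6]}, {"gripper": 0, "offset": [0, 0, 0], "rotation": [0, 0, 6]}, {"gripper": 0, "offset": [0, 0, 0], "rotation": [0, 0, 6]}, {"gripper": 0, "offset": [0, 0, 0], "rotation": [0, 0, 6]}, {"gripper": 0, "offset": [0, 0, 0], "rotation": [0, 0, 6]}, {"gripper": 0, "offset": [0, 0, 0], "rotation": [0, 0, 0]}, {"gripper": 0, "offset": [0, 0, 0], "rotation": [0, 0, 0]}]}}

```text
clock: 21.4
position: [0.4773, 0.2903, 0.2235]
ee_rot: [0.996, 0.084, 0.0, 0.0]
ft_force: [0.0, 0.9, -0.7]
grip_width: 0.243
grasp_force: 19.7
```

```bash
python3 - <<'E'
from h import *
from workcell import manip
o=manip.get_obs(); print(o["clock"],o["position"],o["ft_force"],o["grasp_force"]); print(R.from_quat(o["ee_rot"]).as_matrix())
w=imaging.camera("wrist"); cv2.imwrite("pics/w7.png",w)
d=imaging.camera("side"); cv2.imwrite("pics/d7.png",d)
cv2.imwrite("pics/v7.png",np.hstack([w[:,:640],cv2.resize(d[110:230,280:400],(160,480)) if 0 else w[:,:1]]))
E
```

```text
21.4 [0.4773 0.2903 0.2235] [ 0.0298  0.8939 -0.7294] 19.69816356897354
[[ 0.9858  0.168   0.0004]
 [ 0.168  -0.9858 -0.0004]
 [ 0.0004  0.0004 -1.    ]]
```

View pics/w7.png

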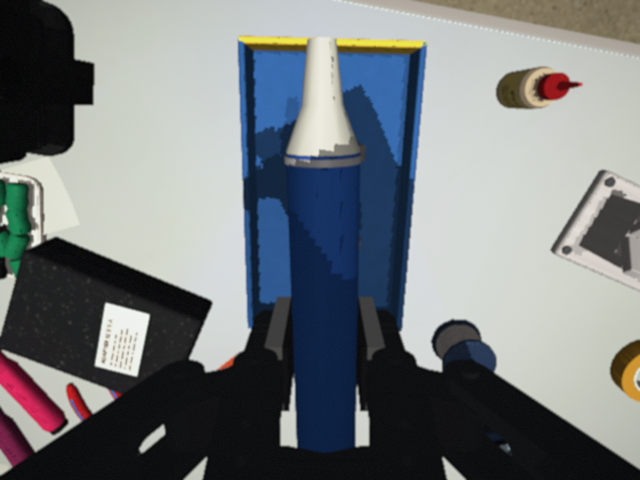

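The yellow end wall runs from (239,38) to (425,43), the side rims reach (248,328) and (402,328), and the nozzle points to the yellow end with its tip at (322,38).

```bash
python3 - <<'E'
from h import *
from workcell import manip
o=manip.get_obs(); Rm=R.from_quat(o["ee_rot"]).as_matrix(); P=o["position"]
w=cv2.imread("pics/w7.png"); hs=cv2.cvtColor(w,cv2.COLOR_BGR2HSV)
y=cv2.inRange(hs,(22,150,120),(34,255,255)); y[100:]=0; v,u=np.nonzero(y); print("yellow",u.min(),u.max(),v.min(),v.max())
b=cv2.inRange(hs,(100,120,40),(125,255,255))
for r in (100,200,280): uu=np.nonzero(b[r,200:460])[0]; print(r,uu.min()+200,uu.max()+200)
A,B,Cl,Cr=[plane("wrist",p,.042,o) for p in [(239,37),(426,42),(247.5,320),(403,320)]]
print(A,B,Cl,Cr,"width",np.linalg.norm(A-B))
for d in (A-Cl,B-Cr): print("yaw",np.degrees(np.arctan2(d[1],d[0])))
a=(A-Cl)/np.linalg.norm(A-Cl)+(B-Cr)/np.linalg.norm(B-Cr); a/=np.linalg.norm(a)
c=(A+B)/2-.112*a; print("centre",c,"yaw",np.degrees(np.arctan2(a[1],a[0])),"tool yaw",np.degrees(np.arctan2(Rm[1,0],Rm[0,0])))
T=plane("wrist",(322,38),.2315,o); J=plane("wrist",(323,160),.2315+.011,o); print("tip",T,"tool",Rm.T@(T-P),"joint tool",Rm.T@(J-P)); print("c tool",Rm.T@(c-P))
# scene, side re-estimates of the tray rim using masks
for n,f in (("side","pics/side0.png"),("scene","pics/scene0.png")):
    im=cv2.imread(f); h=cv2.cvtColor(im,cv2.COLOR_BGR2HSV); m=cv2.inRange(h,(100,140,50),(122,255,255))|cv2.inRange(h,(22,140,80),(34,255,255))
    cs=[q for q in cv2.findContours(m,0,2)[0] if cv2.contourArea(q)>800]; 
    for q in cs: print(n,cv2.contourArea(q),cv2.approxPolyDP(cv2.convexHull(q),4,True)[:,0].tolist())
E
```

```text
yellow 241 421 37 48
100 241 420
200 245 411
280 247 404
[0.5885 0.3684 0.042 ] [0.6066 0.2429 0.042 ] [0.3769 0.3385 0.042 ] [0.3984 0.2115 0.042 ] width 0.12675858525144929
yaw 8.037991500687594
yaw 8.566059465115144
centre [0.4867 0.2895 0.042 ] yaw 8.302025482901369 tool yaw 9.629933037022829
tip [0.571  0.3076 0.2315] tool [ 0.0953 -0.0014 -0.0081] joint tool [ 0.0644 -0.0011 -0.0191]
c tool [0.0091 0.0023 0.1814]
scene 5204.5 [[149, 314], [205, 281], [290, 331], [235, 375]]
```

```bash
python3 - <<'E'
from h import *
for n,L in (("scene",[(149,316),(205.5,281.5),(291,331),(236,374)]),):
    C=[plane(n,p,.042) for p in L]; print(np.array(C), np.mean(C,0), np.linalg.norm(C[0]-C[1]),np.linalg.norm(C[1]-C[2]))
im=cv2.imread("pics/side0.png"); h=cv2.cvtColor(im,cv2.COLOR_BGR2HSV); m=cv2.inRange(h,(100,100,40),(125,255,255))|cv2.inRange(h,(18,100,80),(36,255,255)); m[:175]=0; m[235:]=0; m[:,:285]=0; m[:,395:]=0
for r in range(180,230,4):
    u=np.nonzero(m[r])[0]
    if len(u): print(r,u.min(),u.max())
y=cv2.inRange(h,(18,100,80),(36,255,255)); y[:175]=0; y[222:]=0; y[:,:360]=0;y[:,395:]=0; v,u=np.nonzero(y); print("yellow side",[(r,u[v==r].min(),u[v==r].max()) for r in range(v.min(),v.max()+1,3) if (v==r).any()])
E
```

```text
[[0.5797 0.3714 0.042 ]
 [0.5994 0.2427 0.042 ]
 [0.3789 0.2132 0.042 ]
 [0.3605 0.3388 0.042 ]] [0.4796 0.2915 0.042 ] 0.1302486410572492 0.22245787261567415
184 373 373
188 292 375
192 293 376
196 293 377
200 293 378
204 293 380
208 294 381
212 294 349
yellow side [(184, np.int64(373), np.int64(373)), (187, np.int64(372), np.int64(374)), (190, np.int64(372), np.int64(375)), (193, np.int64(372), np.int64(376)), (196, np.int64(373), np.int64(377)), (199, np.int64(374), np.int64(378)), (202, np.int64(375), np.int64(379)), (205, np.int64(376), np.int64(380)), (208, np.int64(379), np.int64(381))]
```

```bash
python3 - <<'E'
from h import *
A,B=[plane("side",p,.042) for p in [(374,184),(381.7,208.5)]]; print(A,B,np.linalg.norm(A-B)); a=np.array([.9898,.1426,0]); print((A+B)/2-.112*a)
E
```

```text
[0.5907 0.3618 0.042 ] [0.6071 0.2464 0.042 ] 0.11663219511249551
[0.4881 0.2881 0.042 ]
```

Emit:
{"fn": "jog_arm", "kwargs": {"deltas": [{"gripper": 0, "offset": [0.0077, 0.0026, 0], "rotation": [0, 0, 0]}, {"gripper": 0, "offset": [0, 0, 0], "rotation": [0, 0, 1.4]}, {"gripper": 0, "offset": [0, 0, 0.02], "rotation": [0, 0, 0]}, {"gripper": 0, "offset": [0, 0, 0.02], "rotation": [0, 0, 0]}, {"gripper": 0, "offset": [0, 0, 0.02], "rotation": [0, 0, 0]}, {"gripper": 0, "offset": [0, 0, 0.02], "rotation": [0, 0, 0]}, {"gripper": 0, "offset": [0, 0, 0.02], "rotation": [0, 0, 0]}, {"gripper": 0, "offset": [0, 0, 0.02], "rotation": [0, 0, 0]}, {"gripper": 0, "offset": [0, 0, 0.02], "rotation": [0, 0, 0]}, {"gripper": 0, "offset": [0, 0, 0.01], "rotation": [0, 0, 0]}, {"gripper": 0, "offset": [0, 0, 0], "rotation": [0, 0, 0]}]}}

```text
clock: 22.6
position: [0.4848, 0.2885, 0.0721]
ee_rot: [0.998, 0.07, -0.001, 0.001]
ft_force: [0.2, -0.3, -0.7]
grip_width: 0.248
grasp_force: 19.7
```

```bash
python3 - <<'E'
from h import *
from workcell import manip
o=manip.get_obs(); Rm=R.from_quat(o["ee_rot"]).as_matrix(); P=o["position"]; print(P,o["ft_force"])
w=imaging.camera("wrist"); cv2.imwrite("pics/w8.png",w); hs=cv2.cvtColor(w,cv2.COLOR_BGR2HSV)
y=cv2.inRange(hs,(22,150,100),(34,255,255)); y[200:]=0; v,u=np.nonzero(y)
print("yellow",len(u),v.min(),v.max(),[(c,v[u==c].min(),v[u==c].max()) for c in (200,240,280,360,400,440) if (u==c).any()])
b=cv2.inRange(hs,(100,120,30),(125,255,255))|y
for r in (30,60,100,140,180,220):
    uu=np.nonzero(b[r,100:560])[0]; print(r,(uu.min()+100,uu.max()+100) if len(uu) else None)
wh=cv2.inRange(hs,(0,0,150),(180,60,255)); vv=np.nonzero(wh[:,322])[0]; print("col322 white",vv.min() if len(vv) else None,vv.max() if len(vv) else None)
E
```

```text
[0.4848 0.2885 0.0721] [ 0.2152 -0.3118 -0.7453]
yellow 3454 0 24 [(200, np.int64(0), np.int64(9)), (240, np.int64(0), np.int64(9)), (280, np.int64(0), np.int64(9)), (360, np.int64(0), np.int64(8)), (400, np.int64(0), np.int64(8)), (440, np.int64(0), np.int64(8))]
30 (np.int64(139), np.int64(505))
60 (np.int64(142), np.int64(501))
100 (np.int64(147), np.int64(497))
140 (np.int64(152), np.int64(492))
180 (np.int64(157), np.int64(488))
220 (np.int64(162), np.int64(483))
col322 white 37 154
```

```bash
python3 - <<'E'
from h import *
from workcell import manip
o=manip.get_obs(); Rm=R.from_quat(o["ee_rot"]).as_matrix(); P=o["position"]
for px,z in(((322,9),.042),((322,24),.042),((322,37),.0786)): print(px,Rm.T@(plane("wrist",px,z,o)-P))
for r,a,b in((30,139,505),(220,162,483)): print(r,[(Rm.T@(plane("wrist",(q,r),.042,o)-P))[1] for q in(a,b)])
w=cv2.imread("pics/w8.png"); print([w[r,260].tolist() for r in range(0,40,3)])
E
```

```text
(322, 9) [ 0.1099 -0.0016  0.0313]
(322, 24) [ 0.1052 -0.0016  0.0313]
(322, 37) [ 0.0959 -0.0014 -0.0053]
30 [np.float64(-0.0655305618628852), np.float64(0.06238379763723072)]
220 [np.float64(-0.0654296659819106), np.float64(0.062423704883108486)]
[[82, 243, 248], [80, 237, 248], [57, 185, 228], [24, 80, 97], [24, 79, 98], [22, 79, 99], [23, 80, 98], [21, 79, 97], [25, 79, 99], [139, 95, 63], [160, 99, 54], [175, 109, 58], [191, 118, 63], [191, 119, 65]]
```

Emit:
{"fn": "jog_arm", "kwargs": {"deltas": [{"gripper": 0, "offset": [0.0025, 0, 0], "rotation": [0, 0, 0]}, {"gripper": 0, "offset": [0, 0, 0.01], "rotation": [0, 0, 0]}, {"gripper": 0, "offset": [0, 0, 0.01], "rotation": [0, 0, 0]}, {"gripper": 0, "offset": [0, 0, 0.008], "rotation": [0, 0, 0]}, {"gripper": 0, "offset": [0, 0, 0.003], "rotation": [0, 0, 0]}, {"gripper": 0, "offset": [0, 0, 0.002], "rotation": [0, 0, 0]}, {"gripper": 0, "offset": [0, 0, 0], "rotation": [0, 0, 0]}]}}

```text
clock: 23.35
position: [0.4878, 0.2893, 0.0401]
ee_rot: [0.998, 0.071, -0.0, 0.0]
ft_force: [0.0, -0.0, -2.1]
grip_width: 0.253
grasp_force: 19.7
```

Emit:
{"fn": "jog_arm", "kwargs": {"deltas": [{"gripper": 0, "offset": [0, 0, 0.001], "rotation": [0, 0, 0]}, {"gripper": 0, "offset": [0, 0, 0.001], "rotation": [0, 0, 0]}, {"gripper": 0, "offset": [0, 0, 0], "rotation": [0, 0, 0]}]}}

```text
clock: 23.65
position: [0.4879, 0.2894, 0.0384]
ee_rot: [0.998, 0.071, 0.0, 0.0]
ft_force: [-0.4, 0.3, -0.9]
grip_width: 0.25
grasp_force: 19.7
```

Emit:
{"fn": "jog_arm", "kwargs": {"deltas": [{"gripper": 0, "offset": [0, 0, 0.001], "rotation": [0, 0, 0]}, {"gripper": 0, "offset": [0, 0, 0.001], "rotation": [0, 0, 0]}, {"gripper": 0, "offset": [0, 0, 0], "rotation": [0, 0, 0]}]}}

```text
clock: 23.95
position: [0.4878, 0.2893, 0.0362]
ee_rot: [0.998, 0.071, 0.0, 0.0]
ft_force: [0.1, 0.5, -0.3]
grip_width: 0.249
grasp_force: 19.7
```

Emit:
{"fn": "jog_arm", "kwargs": {"deltas": [{"gripper": 0, "offset": [0, 0, 0.001], "rotation": [0, 0, 0]}, {"gripper": 0, "offset": [0, 0, 0.001], "rotation": [0, 0, 0]}, {"gripper": 0, "offset": [0, 0, 0], "rotation": [0, 0, 0]}]}}

```text
clock: 24.25
position: [0.4878, 0.2893, 0.0342]
ee_rot: [0.998, 0.071, 0.0, 0.0]
ft_force: [0.1, -0.3, -1.6]
grip_width: 0.251
grasp_force: 19.7
```

Emit:
{"fn": "jog_arm", "kwargs": {"deltas": [{"gripper": 0, "offset": [0, 0, 0.0005], "rotation": [0, 0, 0]}, {"gripper": 0, "offset": [0, 0, 0.0005], "rotation": [0, 0, 0]}, {"gripper": 0, "offset": [0, 0, 0], "rotation": [0, 0, 0]}]}}

```text
clock: 24.55
position: [0.4879, 0.2894, 0.0337]
ee_rot: [0.998, 0.071, 0.0, 0.0]
ft_force: [-2.3, -1.0, 4.3]
grip_width: 0.245
grasp_force: 20.1
```

Emit:
{"fn": "jog_arm", "kwargs": {"deltas": [{"gripper": 0, "offset": [0, 0, 0.0005], "rotation": [0, 0, 0]}, {"gripper": 0, "offset": [0, 0, 0], "rotation": [0, 0, 0]}]}}

```text
clock: 24.75
position: [0.4879, 0.2895, 0.0336]
ee_rot: [0.998, 0.071, 0.0, -0.0]
ft_force: [-3.9, -2.6, 9.6]
grip_width: 0.251
grasp_force: 20.5
```

Emit:
{"fn": "jog_arm", "kwargs": {"deltas": [{"gripper": 0.28, "offset": [0, 0, 0], "rotation": [0, 0, 0]}, {"gripper": 0.31, "offset": [0, 0, 0], "rotation": [0, 0, 0]}, {"gripper": 0.36, "offset": [0, 0, 0], "rotation": [0, 0, 0]}, {"gripper": 0.45, "offset": [0, 0, 0], "rotation": [0, 0, 0]}, {"gripper": 0.55, "offset": [0, 0, 0], "rotation": [0, 0, 0]}, {"gripper": 0.55, "offset": [0, 0, 0], "rotation": [0, 0, 0]}, {"gripper": 0.55, "offset": [0, 0, -0.01], "rotation": [0, 0, 0]}, {"gripper": 0.55, "offset": [0, 0, -0.02], "rotation": [0, 0, 0]}, {"gripper": 0.55, "offset": [0, 0, -0.025], "rotation": [0, 0, 0]}, {"gripper": 0.55, "offset": [0, 0, -0.03], "rotation": [0, 0, 0]}, {"gripper": 0.55, "offset": [0, 0, -0.03], "rotation": [0, 0, 0]}, {"gripper": 0.55, "offset": [-0.02, 0, -0.03], "rotation": [0, 0, 0]}, {"gripper": 0.55, "offset": [-0.03, 0, -0.02], "rotation": [0, 0, 0]}, {"gripper": 0.55, "offset": [0, 0, 0], "rotation": [0, 0, 0]}, {"gripper": 0.55, "offset": [0, 0, 0], "rotation": [0, 0, 0]}]}}

```text
clock: 26.25
position: [0.4384, 0.2826, 0.199]
ee_rot: [0.997, 0.071, 0.001, -0.001]
ft_force: [0.1, -0.1, 0.2]
grip_width: 0.549
grasp_force: 0.0
```

```bash
python3 - <<'E'
from h import *
from workcell import manip
o=manip.get_obs(); Rm=R.from_quat(o["ee_rot"]).as_matrix(); P=o["position"]; print(o["clock"],P,o["ft_force"])
w=imaging.camera("wrist"); cv2.imwrite("pics/w9.png",w); hs=cv2.cvtColor(w,cv2.COLOR_BGR2HSV)
y=cv2.inRange(hs,(22,150,100),(34,255,255)); y[250:]=0; v,u=np.nonzero(y); print("yellow",len(u),u.min(),u.max(),v.min(),v.max())
wh=cv2.inRange(hs,(0,0,140),(180,60,255)); n,_,st,c=cv2.connectedComponentsWithStats(wh)
print([(st[i].tolist(),c[i].round()) for i in range(1,n) if 150<st[i,4]<6000])
red=cv2.inRange(hs,(0,160,80),(6,255,255))|cv2.inRange(hs,(174,160,80),(180,255,255)); n,_,st,c=cv2.connectedComponentsWithStats(red); print([(st[i].tolist(),c[i].round()) for i in range(1,n) if st[i,4]>20])
s=imaging.camera("scene"); cv2.imwrite("pics/s9.png",s)
E
```

```text
26.25 [0.4384 0.2826 0.199 ] [ 0.122  -0.1343  0.1559]Traceback (most recent call last):
  File "<stdin>", line 5, in <module>
    return umr_minimum(a, axis, None, out, keepdims, initial, where)
ValueError: zero-size array to reduction operation minimum which has no identity
```

```bash
python3 - <<'E'
from h import *
from workcell import manip
o=manip.get_obs(); Rm=R.from_quat(o["ee_rot"]).as_matrix()
w=cv2.imread("pics/w9.png"); hs=cv2.cvtColor(w,cv2.COLOR_BGR2HSV)
print([(r,*hs[r,324].tolist()) for r in range(0,360,12)])
c=np.array([.487,.289,.04]); a=np.array([np.cos(np.radians(8.2)),np.sin(np.radians(8.2)),0])
m=imaging.camera_model("wrist"); T=np.eye(4);T[:3,:3]=Rm;T[:3,3]=o["position"]; Wi=np.linalg.inv(T@m["hand_eye"])
for l,s,z in(("tip",.095,0),("joint",.065,.011),("ring",-.05,.011),("yellow in",.107,.002)):
    q=c+s*a; q[2]+=z; p=Wi@[*q,1]; K=m["camera_matrix"]; print(l,K[0,0]*p[0]/-p[2]+K[0,2],K[1,1]*-p[1]/-p[2]+K[1,2])
s=imaging.camera("scene"); cv2.imwrite("pics/s9.png",s); h2=cv2.cvtColor(s,cv2.COLOR_BGR2HSV)
wh=cv2.inRange(h2,(0,0,110),(180,80,255))[285:365,150:290]; n,_,st,cc=cv2.connectedComponentsWithStats(wh); print([(st[i].tolist(),(cc[i]+[150,285]).round(1)) for i in range(1,n) if st[i,4]>15])
m2=imaging.camera_model("scene")
for l,sx in(("tip",.095),("nozzle mid",.08),("button",-.0925)):
    p=m2["world_to_cam"]@[*(c+sx*a),1]; K=m2["camera_matrix"]; print(l,K[0,0]*p[0]/-p[2]+K[0,2],-K[1,1]*p[1]/-p[2]+K[1,2])
r=cv2.inRange(h2,(0,140,60),(8,255,255))|cv2.inRange(h2,(172,140,60),(180,255,255)); v,u=np.nonzero(r[300:380,200:300]); print("red",len(u),u.mean()+200,v.mean()+300) if len(u) else None
E
```

```text
[(0, 26, 17, 229), (12, 28, 16, 229), (24, 26, 16, 230), (36, 26, 17, 229), (48, 113, 100, 174), (60, 109, 191, 192), (72, 109, 189, 193), (84, 109, 190, 195), (96, 109, 189, 196), (108, 109, 186, 195), (120, 109, 193, 102), (132, 109, 198, 102), (144, 109, 186, 103), (156, 109, 191, 103), (168, 109, 193, 102), (180, 109, 192, 105), (192, 109, 192, 105), (204, 109, 189, 105), (216, 109, 200, 70), (228, 105, 68, 15), (240, 130, 51, 15), (252, 120, 39, 13), (264, 90, 18, 14), (276, 173, 138, 24), (288, 107, 156, 54), (300, 95, 9, 175), (312, 83, 5, 219), (324, 78, 6, 219), (336, 70, 4, 217), (348, 70, 4, 218)]
tip 325.4516676173176 -7.215330272983778
joint 325.56787712389917 44.035204732230255
ring 325.77626981395974 226.96994302881131
yellow in 325.43426638292976 -30.811377536978142
[([63, 0, 77, 44, 1690], array([263.7, 299.3])), ([32, 14, 13, 10, 60], array([187.8, 302.6])), ([0, 37, 50, 43, 910], array([166.3, 352.4])), ([120, 64, 20, 16, 174], array([282.6, 358.9]))]
tip 183.12694643790616 299.96346643992405
nozzle mid 188.36147260327016 303.1757131413563
button 255.40556216449372 344.31833975932705
red 27 255.44444444444446 344.5925925925926
```

The predicted and observed nozzle, ring and button positions agree within a few pixels, so the pump is seated in the tray with its nozzle to the yellow end.

```bash
python3 -c "
from workcell import workorder
print(workorder.hand_in())"
```

```text
the job is handed in; nothing more can be done
None
```

The job is handed in: I drew the pump out, laid it in the V-rest and released it, then regripped it round its middle and laid it in the tray saddles with its nozzle to the yellow end, at no more than about 21 N grip and 10 N contact in the readings, finishing at about 26 s; I only checked that it sits seated and centred, by camera to within a few millimetres.

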